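# Measure the well of a dry-block heater with a depth gauge

### The arm

A 6-joint arm with a two-finger parallel gripper is mounted at the origin on a cart in front of the work surface, level with it; the furniture and walls round the work are solid. World frame = base frame: x ahead of the robot, y to its left, z up, the work surface at z = 0. Lengths are in m, angles in rad, forces in N, time in s.
With the tool pointing down it reaches from about 0.25 to 0.775 m from the base axis. Payload 8.9 kg.
Tool frame: the origin (TCP) lies midway between the tips of the shut fingers; the grasp point (between the pads) lies bot.grasp_offset behind it (bot.grasp_offset is the distance from the TCP to the grasp point, in m); x points along the fingers, z is the direction in which the jaws open and shut, and the axes are right-handed (so a half turn about x gives the same grasp; the last joint's range is limited). The gripper opens to 85 mm and grips with 20 to 120 N. Pads are 22 mm wide; open, the fingers measure 114 mm over their backs; the gripper's body (76 mm by 85 mm) begins 54 mm behind the grasp point. The pads swing forward as they close: fully open they stand 13 mm farther back than shut.
Start: joints at [1.051, 0.291, -0.153, 1.127, 0, 1.431], TCP at [0.195, 0.487, 0.231] pointing down, gripper open.
Joint ranges: [-2.52, 2.52], [-0.91, 1.74], [-1.3, 1.37], [-1.96, 2.02], [-1.52, 1.47], [-3.14, 3.14]. Speed limits (rad/s): [2.22, 2.22, 2.79, 3.14, 3.14, 3.14].

### API

Orientations are given as a unit quaternion [w, x, y, z].
In Python, from cell import bot gives the robot as it stands. The module is installed in compiled form; this text tells all that it offers.
- The arm moves only by the tool jog_arm, never from a script. Its argument "rows" is text: rows parted by semicolons, each of 5 numbers parted by spaces: the opening, from -1 (shut) to 1 (fully open), so that 0 is half open, then the shift along the tool's x, y, z normalised to -1 to 1, where 1 is 0.2 m, then the turn about the tool's x normalised to -1 to 1, where 1 is 360 degrees. In form: grip x y z turn; .... A call has 1 to 8 rows; each row is the pose to reach, as a shift and turn from the pose commanded when the call began, along the tool's axes at that moment, turning the shorter way round; what a row does not reach only later rows make up. A row lasts 1/12 s, in which the tool goes at most 41.7 mm and 7.16 degrees, less where a joint would pass 70% of its speed; a pose out of reach is approached as far as the arm can. A call with a number of a shift or a turn outside -1 to 1 is refused whole. A call with a gripper value outside its range is refused whole. The fingers move at their own pace and stop on an object; "grip_force" is the grip in N (left out, the last holds). Time passes only in rows, so rows that repeat a pose let the fingers close. It gives the time, the measured TCP pose, the force and the opening at its end, in the units of the state.
- bot.observe(): the state, without advancing time (a new reading comes with each control period).
- bot.camera(name): name is "side" or "top" or "wrist"; returns a dict with "img" (480x640x3 uint8, red, green, blue), "fovy" (degrees; the focal length in pixels is half the picture's height over the tangent of half this angle, whatever the lens; pixels are square), "cx", "cy" (the principal point, pixels), "rvec" (rotation vector, rad) and "tvec" (3), from world to camera coordinates, as OpenCV has them. Camera axes: x right, y down, z forward; pixel columns grow to the right and rows downward; lengths in m; the calibration is good to about 2 mm. A picture is of the moment at which its call begins. There is no depth.
- bot.close_job(): hands the job in, once; it reports no verdict.
The state is a dict: "t": time; "q": joint angles; "qvel": joint speeds; "joint_efforts": joint torques, N m; "position": TCP position; "ee_rot": TCP orientation; "contact_force": force on the tool from outside, world axes, zero at the start; "torque": the same for the moment, N m; "grip_width": finger opening in m.
Only numpy, scipy, OpenCV 4.12 (cv2) and the standard library are available. Lean on these libraries where they do the work, as an engineer would, in place of code of your own. Each camera call takes 0.05 s, during which the arm holds its last target.

### The job

Find the depth of the block heater's well with the depth gauge: lift the gauge by its body, best by the upright column, never by its probe; stand it flat on top of the heater with the probe over the well, and let go. Then lower the probe with its black knob until it rests on the bottom of the well, and only then press the red lock lever fully down. Leave the gauge standing there, probe on the bottom, and do not disturb the other things on the bench.

Things in the scene. Friction and masses are not known exactly. Their poses are not given: they have to be found in the camera images.
- heater: Dry-block heater, fixed: a bare aluminium block 200 x 110 x 68 mm (along its own x, y, z) in a white plastic jacket that ends 52 mm high and makes it 212 x 122 mm over all. Origin at the centre of its underside, on the worktop; its x axis runs along its length. Its flat top is 68 mm above the worktop, with one round well, 46 mm across, in the centre.
- well_mouth (a point): Centre of the well's mouth, level with the heater's flat top. Beware: left of the work a tall fixed analyser (higher than 0.4 m) fills x beyond about 0.46 m from y = 0.15 to 0.52 m, and a centrifuge 0.17 m high stands behind, x beyond about 0.52 m from y = 0.08 to -0.23 m; and a shelf hangs 0.6 m up, x beyond about 0.57 m right of y = -0.05 m. Keep low and draw the arm in before swinging past them.
- well_bottom (a point): Centre of the flat blue bottom of the well. It lies somewhere between 30 and 50 mm below the mouth, and differs from time to time. Rigid.
- gauge: Depth gauge, loose, 0.58 kg, standing on its flat base: 185 mm long (own x -85 to +100 mm), 44 wide, 12 thick. Origin on the underside; z up, x from column towards probe and lever. Column at x = -60 mm, probe and its guide head (30 x 30 mm, 40 mm high) at x = +20 mm. Centre of mass low, near x = -42 mm. Along the heater's length, either way round, it bridges the well; across it would tip.
- gauge_base (a point): The origin of the gauge, on its underside: on the worktop it is at z = 0, standing on the heater at z = 68 mm.
- gauge_column (a point): Grip point of the carrying column, 82 mm above the gauge's underside, in the middle of its black grip: 28 mm along the gauge's x, 22 mm wide along its y (grasp across this). The column is 100 mm high. The knob stands 80 mm away and may be up to 139 mm above the underside.
- probe (a joint): Slide of the upright probe (rod 8 mm thick, through the guide head and out of the underside), in m: 0 fully up, grows as it goes down, to 0.068. Starts between 0 and 0.010. At 0 the tip is 13 mm above the gauge's underside. About 2 N of friction: it stays where it is left and follows a push of 2 to 5 N (side loads included).
- probe_knob (a point): Centre of the black round knob on top of the probe: 22 mm across, 24 mm high, 127 mm above the gauge's underside with the probe fully up. It moves with the probe.
- probe_tip (a point): Lower end of the probe.
- lock_lever (a joint): Hinge of the red lock lever, in rad: 0 raised (start; 30 degrees above level, pointing to the gauge's +x), 0.524 fully down, level, locked. Stays where it is left. Hinge across the gauge at x = +40 mm, 34 mm above the underside; lever 60 mm long, 10 mm wide (16 mm at its end), 7 mm thick. 2 to 4 N straight down near its end moves it.
- lever_end (a point): Middle of the lever's end pad, 52 mm from the hinge along the lever. Moves with the lever: 92 mm from the gauge's origin along x and 34 mm above the underside when it is down; the lever's upper face is then about 37 mm above the underside.
- timer: Bystander: off-white bench timer with three keys, 64 x 68 x 21 mm, loose. Origin at the centre of its underside.
- tweezers: Bystander: steel forceps lying flat, 128 mm long, loose. Origin at the centre of the underside.
- red_marker: Bystander: felt marker with red cap, 132 mm long, loose. Origin at the centre of the underside.
- yellow_cup: Bystander: the specimen cup with a yellow lid that is nearest the robot, 65 mm wide, 74 mm high, loose. Origin at the centre of the underside.

How it is judged:
On the way, in this order (a step that is already met when the one before it is completed fails the run):
1. the gauge stands flat on the heater, let go, with its probe over the well, still up, and the lever still raised (z of gauge_base in the frame of heater between 0.065 and 0.071 m and angle between gauge's own z axis and vertical below 0.03 rad and horizontal distance between probe_tip and well_mouth below 0.018 m and contact force between the fingers and gauge below 0.3 N and value of joint probe below 0.03 m and value of joint lock_lever below 0.2 rad), for 0.2 s.
2. the probe rests on the bottom of the well, the lever still raised and the gauge flat on the heater (z of gauge_base in the frame of heater between 0.065 and 0.071 m and angle between gauge's own z axis and vertical below 0.03 rad and horizontal distance between probe_tip and well_mouth below 0.018 m and z of probe_tip in the frame of well_bottom between -0.002 and 0.002 m and value of joint lock_lever below 0.2 rad), for 0.2 s.
At the end, for the whole second after the job is handed in: The gauge stands at rest flat on the heater's top (underside within 3 mm of the top, tilted less than 0.03 rad), its probe within 18 mm of the well's axis and its tip within 2 mm of the well's bottom, the lock lever pressed down past 0.44 rad (of 0.524), and the gauge is let go (z of gauge_base in the frame of heater between 0.065 and 0.071 m and angle between gauge's own z axis and vertical below 0.03 rad and horizontal distance between probe_tip and well_mouth below 0.018 m and z of probe_tip in the frame of well_bottom between -0.002 and 0.002 m and contact force between the fingers and gauge below 0.3 N and value of joint lock_lever above 0.44 rad and linear speed of gauge below 0.01 m/s); the robot touches nothing.
It fails at once if the gauge is lifted by its probe (contact force between the fingers and probe above 2 N and height (world z) of gauge_base above 0.012 m and (height (world z) of gauge_base above 0.074 m or height (world z) of gauge_base below 0.06 m)).
It fails at once if the white bench timer is moved more than 25 mm (distance of timer from where it was at the start of the episode above 0.025 m).
It fails at once if the steel forceps is moved more than 25 mm (distance of tweezers from where it was at the start of the episode above 0.025 m).
It fails at once if the red marker is moved more than 25 mm (distance of red_marker from where it was at the start of the episode above 0.025 m).
It fails at once if the yellow-lidded cup is moved more than 25 mm (distance of yellow_cup from where it was at the start of the episode above 0.025 m).
It also fails if it takes over 61 s, if anything falls off the work surface, if the arm or the gripper's body presses on something with over 40 N, if the wrist force passes 120 N, or if a joint passes its speed limit or range.

## Working session

There is one attempt and no reset: what is moved stays moved. The work goes in short steps, Python scripts to look and compute and a tool call to move; the robot and the scene stay as the last step left them, time stands still between calls to the robot, and variables do not carry over. Pictures are saved under pics/ and viewed, and the job is handed in when it is done.

Besides the shell and the picture viewer there is one more tool, called after "Request:" by a JSON object that holds its "fn" and its "kwargs". jog_arm: Moves the arm, as the interface text tells. Scaled input: -1 to 1 covers 0.2 m each way for a shift and 360 degrees each way for a turn. Its arguments: {"type":"object","properties":{"rows":{"type":"string"},"grip_force":{"type":"number"}},"required":["rows"]}

```bash
mkdir -p pics; python3 - <<'E'
from cell import bot
import cv2
s=bot.observe()
print({k:s[k] for k in('t','position','ee_rot','contact_force','grip_width')}, bot.grasp_offset)
for n in('top','side','wrist'):
    c=bot.camera(n); cv2.imwrite(f'pics/{n}0.png',c['img'][:,:,::-1]); print(n,c['fovy'],c['cx'],c['cy'],c['rvec'],c['tvec'])
E
```

```text
{'t': 0.0, 'position': array([0.19490045, 0.48700333, 0.23070999]), 'ee_rot': array([ 0.58517462, -0.39654833,  0.5860164 ,  0.39611219]), 'contact_force': array([ 0.10981424,  0.23599055, -0.31315175]), 'grip_width': 0.08517953038718477} 0.0187
top 48.847244343572726 328.03180870435966 231.85155319151613 [ 2.20303509 -2.18399876  0.06311178] [-0.28109454  0.48604726  1.10067896]
side 49.728054007184426 324.84581420248776 238.87711537673763 [ 2.22727889 -0.47066704  0.19639434] [-0.56813136  0.02221517  1.09903985]
wrist 60.95413712613392 313.33250273056166 239.41614736132084 [-2.36681066 -1.60265529 -0.26245329] [-0.52542951 -0.04190097  0.38116673]
```

View pics/top0.png

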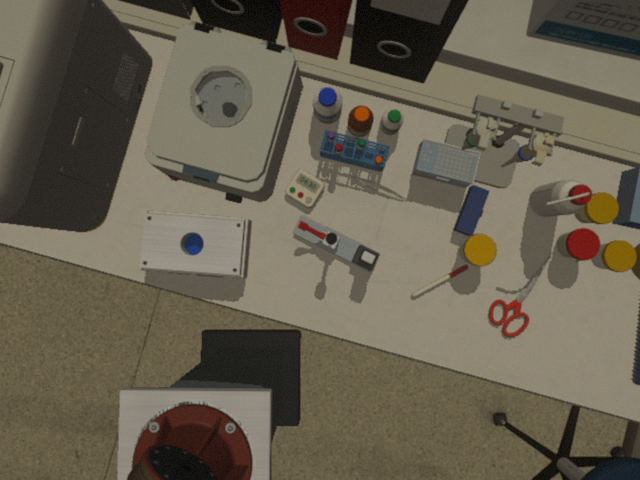

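View pics/side0.png

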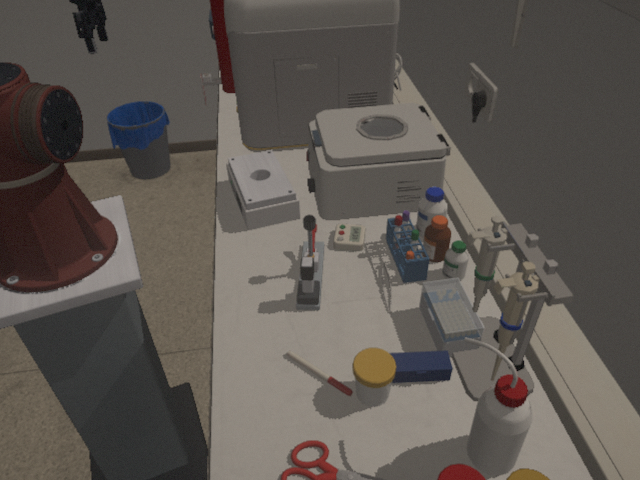

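View pics/wrist0.png

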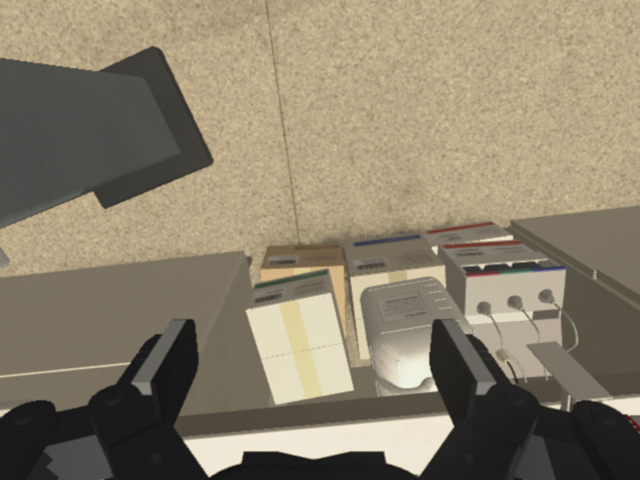

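```bash
cat > h.py <<'E'
from cell import bot
import cv2, numpy as np
from scipy.spatial.transform import Rotation as R
def cam(n,save=None,crop=None,f=4):
    c=bot.camera(n)
    if save:
        im=c['img'][:,:,::-1]
        if crop:
            a,b,d,e=crop; im=cv2.resize(im[b:e,a:d],None,fx=f,fy=f,interpolation=cv2.INTER_CUBIC)
        cv2.imwrite('pics/'+save,im)
    return c
def K(c):
    f=240/np.tan(np.radians(c['fovy']/2)); return np.array([[f,0,c['cx']],[0,f,c['cy']],[0,0,1.]])
def ray(c,u,v):
    Rm=cv2.Rodrigues(np.array(c['rvec'],float))[0]; t=np.array(c['tvec'],float)
    return -Rm.T@t, Rm.T@np.linalg.inv(K(c))@[u,v,1.]
def at(c,u,v,z):
    o,d=ray(c,u,v); return o+d*(z-o[2])/d[2]
def proj(c,P):
    p=cv2.projectPoints(np.atleast_2d(np.array(P,float)),np.array(c['rvec'],float),np.array(c['tvec'],float),K(c),None)[0]; return p[:,0]
def obs():
    s=bot.observe(); Rm=R.from_quat(np.r_[s['ee_rot'][1:],s['ee_rot'][0]]).as_matrix(); return s,Rm
def toolshift(d):  # world delta -> normalised tool
    s,Rm=obs(); return (Rm.T@np.array(d))/0.2
E
python3 - <<'E'
from h import *
c=cam('top','t1.png',(120,190,400,290),2.8)
cv2.imwrite('pics/t2.png',cv2.resize(c['img'][205:285,280:395,::-1],None,fx=6.5,fy=6.5,interpolation=cv2.INTER_CUBIC))
cv2.imwrite('pics/t3.png',cv2.resize(c['img'][195:285,130:260,::-1],None,fx=6,fy=6,interpolation=cv2.INTER_CUBIC))
c=cam('side'); 
cv2.imwrite('pics/s1.png',cv2.resize(c['img'][140:310,215:345,::-1],None,fx=3.5,fy=3.5,interpolation=cv2.INTER_CUBIC))
E
```

```text
(no output)
```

View pics/t2.png

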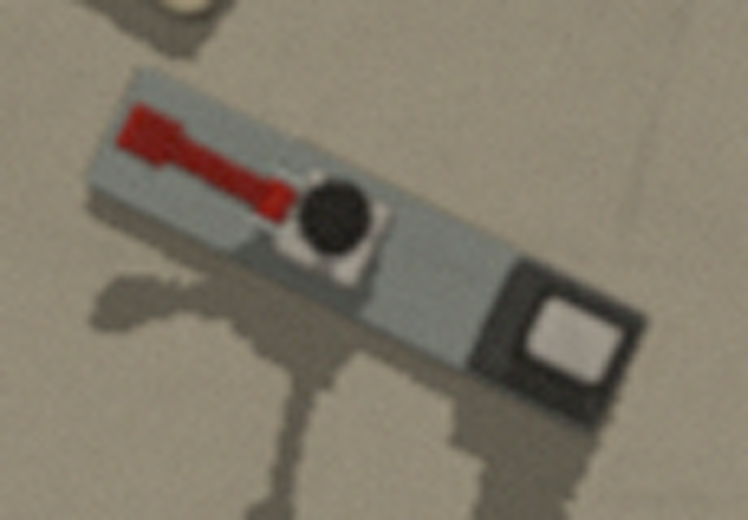

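View pics/t3.png

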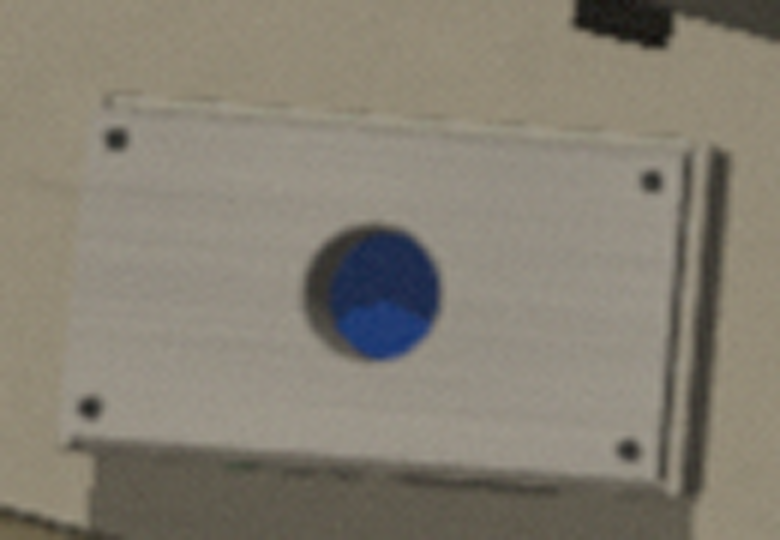

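View pics/s1.png

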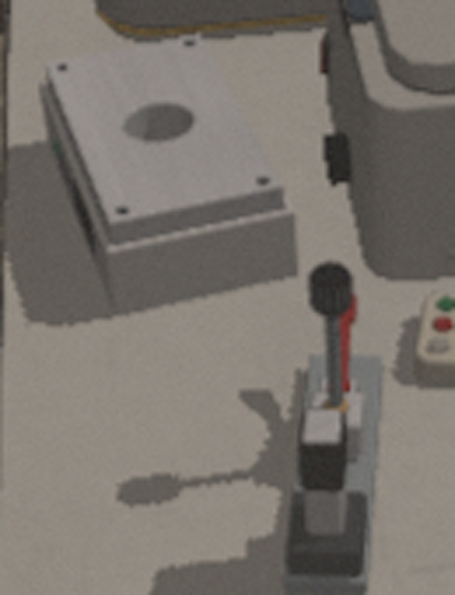

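```bash
python3 - <<'E'
from h import *
c=bot.camera('top'); s=bot.camera('side')
H=lambda p,z:at(c,130+(p[0]+.5)/6-.5,195+(p[1]+.5)/6-.5,z)
G=lambda p,z:at(c,280+(p[0]+.5)/6.5-.5,205+(p[1]+.5)/6.5-.5,z)
sc=[H(p,.068) for p in[(116,139),(651,181),(628,450),(90,407)]]
print('screws',np.round(sc,4)); print('mean',np.mean(sc,0),'well',H((373,292),.068))
for a,b in((0,1),(3,2)): d=sc[b]-sc[a]; print('ang',np.degrees(np.arctan2(d[1],d[0])),np.linalg.norm(d))
S=lambda p,z:at(s,215+(p[0]+.5)/3.5-.5,140+(p[1]+.5)/3.5-.5,z)
print('side screws',np.round([S(p,.068) for p in[(62,67),(190,44),(263,181),(122,211)]],4),'well',S((159,123),.068))
g=[G(p,.012) for p in[(142,65),(88,188),(648,318),(592,430)]]
print(np.round(g,4)); 
d=(g[0]+g[1]-g[2]-g[3])/2; print('len',np.linalg.norm(d),'ang',np.degrees(np.arctan2(d[1],d[0])),'mid',np.mean(g,0))
print('knob top z.135',G((335,217),.135),'col top',G((575,340),.1))
print('lever end',G((148,134),.062))
print('side col top',S((323,426),.1),'knob top',S((330,274),.135))
E
```

```text
screws [[ 0.5106  0.0831  0.068 ]
 [ 0.4981 -0.0961  0.068 ]
 [ 0.4083 -0.0901  0.068 ]
 [ 0.421   0.0893  0.068 ]]
mean [ 0.45952592 -0.00344437  0.068     ] well [ 0.46017378 -0.00402566  0.068     ]
ang -93.9961446755747 0.17971422992374814
ang -94.06289217949838 0.17988588878946352
side screws [[ 0.4166  0.0861  0.068 ]
 [ 0.506   0.078   0.068 ]
 [ 0.4939 -0.0995  0.068 ]
 [ 0.4043 -0.0934  0.068 ]] well [ 0.45533232 -0.00887211  0.068     ]
[[ 0.5247 -0.2202  0.012 ]
 [ 0.4844 -0.2032  0.012 ]
 [ 0.4438 -0.3853  0.012 ]
 [ 0.4074 -0.3673  0.012 ]]
len 0.1825151702327304 ang 64.36900466320783 mid [ 0.46509487 -0.29397999  0.012     ]
knob top z.135 [ 0.47020896 -0.28262693  0.135     ] col top [ 0.4356403  -0.35483501  0.1       ]
lever end [ 0.49877386 -0.22484041  0.062     ]
side col top [ 0.43182408 -0.35788626  0.1       ] knob top [ 0.46597582 -0.28638642  0.135     ]
```

```bash
python3 - <<'E'
from h import *
s,Rm=obs(); print(s['t'],np.round(Rm,3)); z=Rm[:,2]; print('z head',np.degrees(np.arctan2(z[1],z[0])))
print(toolshift(np.array([.4345,-.3555,.2])-s['position'])*.2)
E
```

```text
0.35 [[-0.    -0.928  0.372]
 [-0.     0.372  0.928]
 [-1.     0.    -0.   ]]
z head 68.18073181209608
[ 0.03135258 -0.53553092 -0.69341691]
```

Request:
{"fn": "jog_arm", "kwargs": {"rows": "1 0 -0.77 -1 0.12;1 0 -0.77 -1 0.12;1 0 -0.77 -1 0.12;1 0 -0.77 -1 0.12;1 0 -0.77 -1 0.12;1 0 -0.77 -1 0.12;1 0 -0.77 -1 0.12", "grip_force": 80}}

```text
t: 0.93
position: [0.2647, 0.2393, 0.2313]
ee_rot: [0.691, -0.149, 0.691, 0.148]
contact_force: [0.4, 0.4, -0.3]
grip_width: 0.0851
```

```bash
cat > go.py <<'E'
import sys
from h import *
# target x y z heading of tool z
s,Rm=obs(); x,y,z,h=map(float,sys.argv[1:5]); zz=Rm[:,2]; cur=np.degrees(np.arctan2(zz[1],zz[0]))
d=np.array([x,y,z])-s['position']
print('t',s['t'],'pos',np.round(s['position'],4),'head',round(cur,2),'tilt',np.round(Rm[:,0],4),'F',np.round(s['contact_force'],2),'w',round(s['grip_width'],4))
t=-((h-cur+180)%360-180)
print('shift',np.round(Rm.T@d/.2,4),'turn',round(t/360,4),'q',np.round(s['q'],2))
E
python3 go.py .4345 -.3555 .2 -25.6
```

```text
t 0.9333 pos [0.2647 0.2393 0.2313] head 24.22 tilt [ 5.0e-04 -2.1e-03 -1.0e+00] F [ 0.44  0.45 -0.27] w 0.0851
shift [ 0.1632 -3.0603 -0.446 ] turn 0.1384 q [ 0.53 -0.03 -0.53  1.07 -0.    1.68]
```

Request:
{"fn": "jog_arm", "kwargs": {"rows": "1 0 -1 -0.15 0.07;1 0 -1 -0.15 0.07;1 0 -1 -0.15 0.07;1 0 -1 -0.15 0.07;1 0 -1 -0.15 0.07;1 0 -1 -0.15 0.07"}}

```text
t: 1.43
position: [0.3231, 0.0452, 0.2317]
ee_rot: [0.708, 0.003, 0.706, -0.005]
contact_force: [0.0, -0.1, 0.3]
grip_width: 0.0851
```

```bash
python3 go.py .4345 -.3555 .2 -25.6
```

```text
t 1.4333 pos [0.3231 0.0452 0.2317] head -0.65 tilt [ 0.0021 -0.002  -1.    ] F [ 0.03 -0.06  0.27] w 0.0851
shift [ 0.1637 -1.9969  0.5794] turn 0.0693 q [-0.08 -0.1  -0.59  1.07 -0.    1.5 ]
```

Request:
{"fn": "jog_arm", "kwargs": {"rows": "1 0 -1 0.29 0.069;1 0 -1 0.29 0.069;1 0 -1 0.29 0.069;1 0 -1 0.29 0.069;1 0 -1 0.29 0.069;1 0 -1 0.29 0.069"}}

```text
t: 1.93
position: [0.3806, -0.1557, 0.2314]
ee_rot: [0.691, 0.154, 0.689, -0.156]
contact_force: [-0.5, 0.9, 0.7]
grip_width: 0.0851
```

```bash
python3 go.py .4345 -.3555 .22 -25.6
```

```text
t 1.9333 pos [ 0.3806 -0.1557  0.2314] head -25.29 tilt [ 0.0021 -0.003  -1.    ] F [-0.53  0.95  0.69] w 0.0851
shift [ 0.0604 -0.7883  0.6702] turn 0.0008 q [-0.57  0.07 -0.43  1.07 -0.    1.45]
```

Request:
{"fn": "jog_arm", "kwargs": {"rows": "1 0 -0.79 0.67 0.001;1 0 -0.79 0.67 0.001;1 0 -0.79 0.67 0.001;1 0 -0.79 0.67 0.001;1 0 -0.79 0.67 0.001;1 0 -0.79 0.67 0.001;1 0 -0.79 0.67 0.001"}}

```text
t: 2.52
position: [0.4331, -0.3507, 0.2302]
ee_rot: [0.689, 0.156, 0.69, -0.156]
contact_force: [-0.2, 0.5, -0.7]
grip_width: 0.0855
```

```bash
python3 go.py .4345 -.3555 .2 -25.6; python3 - <<'E'
from h import *
c=cam('wrist','w1.png'); cam('side','s2.png',(200,120,400,320),3); cam('top','t4.png',(260,180,420,300),4)
for P in [(.4345,-.3555,.1),(.469,-.2845,.135),(.4345+.026,-.3555+.054,0.012)]: print(proj(c,P))
E
```

```text
t 2.5167 pos [ 0.4331 -0.3507  0.2302] head -25.49 tilt [-8.0e-04  1.1e-03 -1.0e+00] F [-0.24  0.5  -0.7 ] w 0.0855
shift [ 0.151  -0.0187  0.0169] turn 0.0003 q [-0.81  0.35 -0.07  1.15  0.    1.2 ]
[[318.44047308 232.67860962]]
[[320.71422186 117.53559288]]
[[317.97525286 135.03270965]]
```

View pics/w1.png

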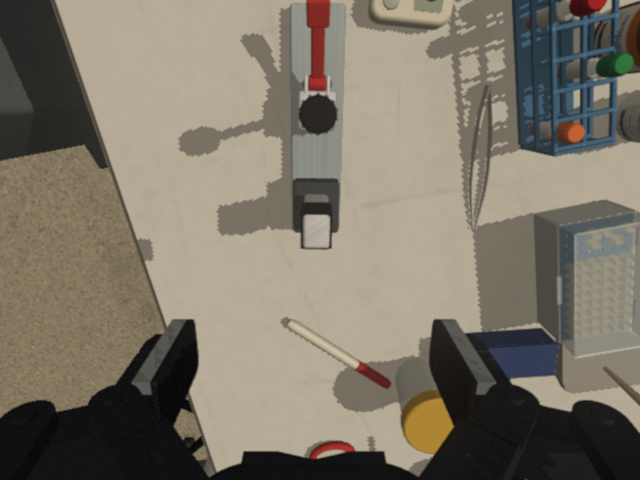

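View pics/s2.png

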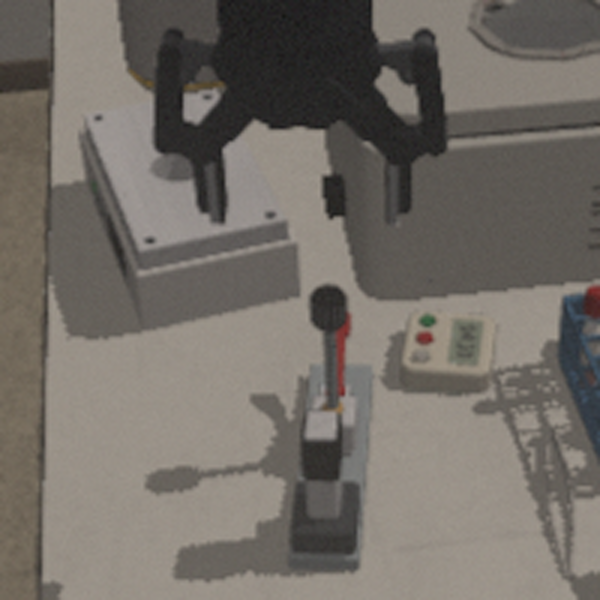

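Request:
{"fn": "jog_arm", "kwargs": {"rows": "1 0.1 -0.02 0.015 0;1 0.3 -0.02 0.015 0;1 0.45 -0.02 0.015 0;1 0.6 -0.02 0.015 0;1 0.7 -0.02 0.015 0;1 0.78 -0.02 0.015 0;1 0.83 -0.02 0.015 0;1 0.83 -0.02 0.015 0"}}

```text
t: 3.33
position: [0.433, -0.3525, 0.064]
ee_rot: [0.689, 0.156, 0.691, -0.155]
contact_force: [-0.7, 0.3, -0.2]
grip_width: 0.0859
```

```bash
python3 go.py .4345 -.3555 .063 -25.6; python3 - <<'E'
from h import *
cam('side','s3.png',(200,120,400,320),3)
E
```

```text
t 3.3333 pos [ 0.433  -0.3525  0.064 ] head -25.35 tilt [-0.0019  0.002  -1.    ] F [-0.66  0.27 -0.17] w 0.0859
shift [ 0.005  -0.0103  0.0132] turn 0.0007 q [-0.81  0.5  -0.31  0.77  0.    1.2 ]
```

View pics/s3.png

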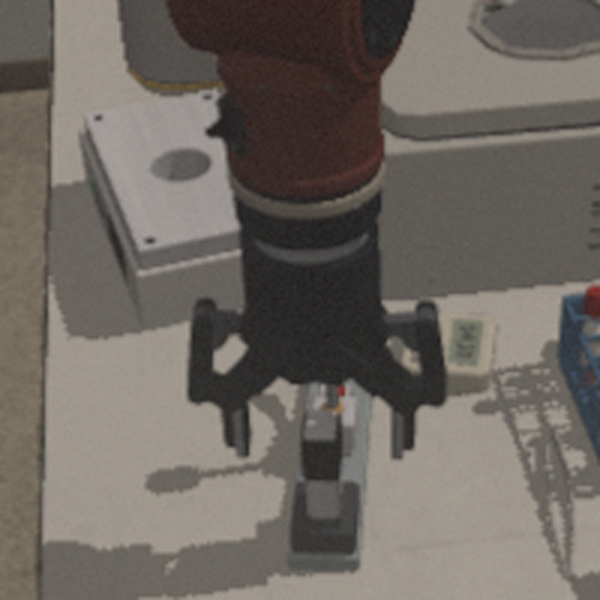

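```bash
python3 - <<'E'
from h import *
s=bot.camera('side')
S=lambda p,z:at(s,200+(p[0]+.5)/3-.5,120+(p[1]+.5)/3-.5,z)
print('col top',S((321,427),.1),'tips',S((319,453),.077),S((241,452),.077),S((398,456),.077), 'base front',S((324,565),.012))
E
```

```text
col top [ 0.43078415 -0.35924322  0.1       ] tips [ 0.4296933 -0.3563241  0.077    ] [ 0.38764831 -0.33627128  0.077     ] [ 0.47141515 -0.37811214  0.077     ] base front [ 0.41888552 -0.3844281   0.012     ]
```

Request:
{"fn": "jog_arm", "kwargs": {"rows": "1 0.005 -0.012 0.005 0;-1 0.005 -0.012 0.005 0;-1 0.005 -0.012 0.005 0;-1 0.005 -0.012 0.005 0;-1 0.005 -0.012 0.005 0;-1 0.005 -0.012 0.005 0;-1 0.005 -0.012 0.005 0;-1 0.005 -0.012 0.005 0", "grip_force": 80}}

```text
t: 4.1
position: [0.4334, -0.3571, 0.0645]
ee_rot: [0.69, 0.156, 0.69, -0.156]
contact_force: [-2.6, 1.5, 3.9]
grip_width: 0.0215
```

```bash
python3 go.py .4345 -.3555 .20 -25.6;python3 - <<'E'
from h import *
cam('side','s4.png',(200,120,400,320),3)
E
```

```text
t 4.1 pos [ 0.4334 -0.3571  0.0645] head -25.42 tilt [-3.e-04 -0.e+00 -1.e+00] F [-2.59  1.51  3.88] w 0.0215
shift [-0.6777  0.0093  0.0014] turn 0.0005 q [-0.82  0.5  -0.3   0.77 -0.    1.2 ]
```

View pics/s4.png

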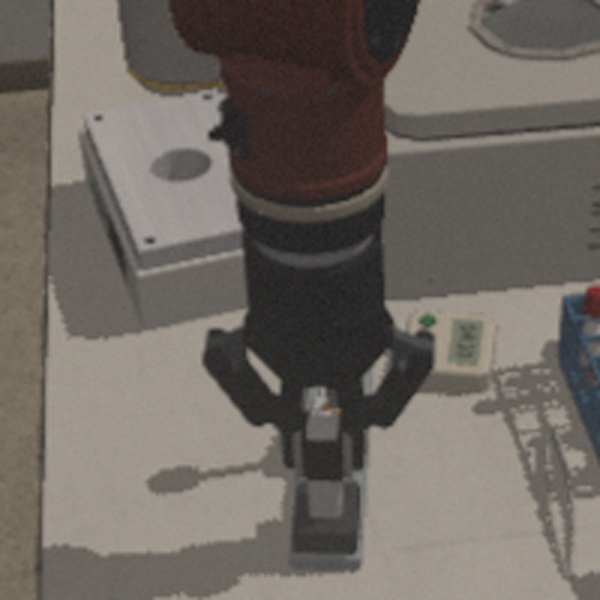

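Request:
{"fn": "jog_arm", "kwargs": {"rows": "-1 -0.03 0 0 0;-1 -0.1 0 0 0;-1 -0.2 0 0 0;-1 -0.32 0 0 0;-1 -0.45 0 0 0;-1 -0.55 0 0 0;-1 -0.6 0 0 0;-1 -0.6 0 0 0"}}

```text
t: 4.82
position: [0.4344, -0.3578, 0.1861]
ee_rot: [0.691, 0.155, 0.689, -0.156]
contact_force: [0.7, -0.4, -5.5]
grip_width: 0.0208
```

```bash
python3 go.py .452 -.086 .185 -4;python3 - <<'E'
from h import *
cam('side','s5.png',(200,80,400,300),2.7)
E
```

```text
t 4.8167 pos [ 0.4344 -0.3578  0.1861] head -25.42 tilt [ 0.0022 -0.0022 -1.    ] F [ 0.71 -0.45 -5.53] w 0.0208
shift [ 0.0029  1.2654 -0.5039] turn -0.0595 q [-0.82  0.39 -0.13  1.05  0.    1.2 ]
```

View pics/s5.png

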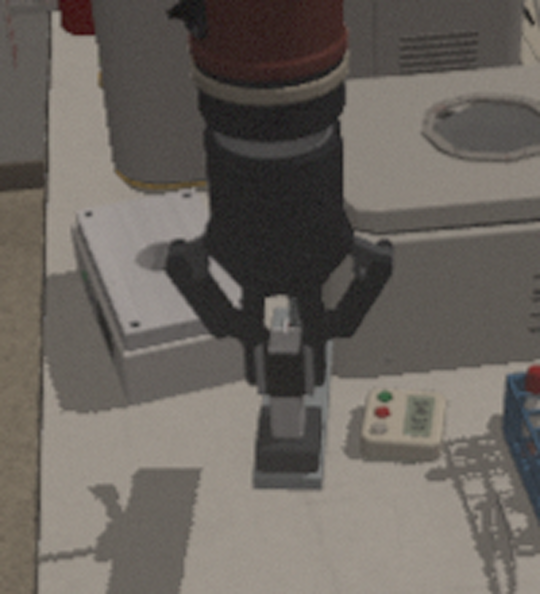

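Request:
{"fn": "jog_arm", "kwargs": {"rows": "-1 0 0.05 -0.02 -0.01;-1 0 0.17 -0.07 -0.025;-1 0 0.33 -0.13 -0.04;-1 0 0.5 -0.2 -0.055;-1 0 0.65 -0.26 -0.0595;-1 0 0.78 -0.31 -0.0595;-1 0 0.87 -0.35 -0.0595;-1 0 0.9 -0.36 -0.0595"}}

```text
t: 5.53
position: [0.4442, -0.16, 0.1825]
ee_rot: [0.705, 0.025, 0.708, -0.023]
contact_force: [0.0, -0.9, -6.2]
grip_width: 0.0207
```

```bash
python3 go.py .452 -.086 .185 -4
```

```text
t 5.5333 pos [ 0.4442 -0.16    0.1825] head -3.86 tilt [-0.0034  0.003  -1.    ] F [ 0.03 -0.95 -6.24] w 0.0207
shift [-0.0118  0.3718  0.0137] turn 0.0004 q [-0.5   0.23 -0.37  0.97  0.    1.14]
```

Request:
{"fn": "jog_arm", "kwargs": {"rows": "-1 -0.01 0.03 0 0;-1 -0.01 0.1 0 0;-1 -0.01 0.2 0.01 0;-1 -0.01 0.3 0.012 0;-1 -0.01 0.35 0.014 0;-1 -0.01 0.37 0.014 0;-1 -0.01 0.37 0.014 0;-1 -0.01 0.37 0.014 0"}}

```text
t: 6.2
position: [0.4538, -0.0907, 0.1861]
ee_rot: [0.707, 0.025, 0.707, -0.025]
contact_force: [-0.0, 0.1, -6.3]
grip_width: 0.0212
```

```bash
python3 go.py .452 -.086 .135 -4;python3 - <<'E'
from h import *
cam('side','s6.png',(200,80,400,300),2.7)
cam('top','t6.png',(130,180,290,300),4.9)
cam('wrist','w6.png')
E
```

```text
t 6.2 pos [ 0.4538 -0.0907  0.1861] head -4.01 tilt [-4.e-04 -6.e-04 -1.e+00] F [-0.05  0.11 -6.34] w 0.0212
shift [ 0.2554  0.023  -0.0104] turn -0.0 q [-0.36  0.21 -0.39  0.97 -0.    1.29]
```

View pics/s6.png

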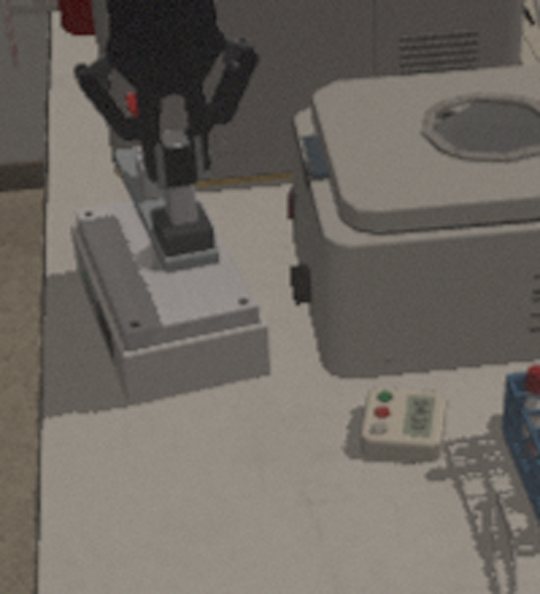

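View pics/t6.png

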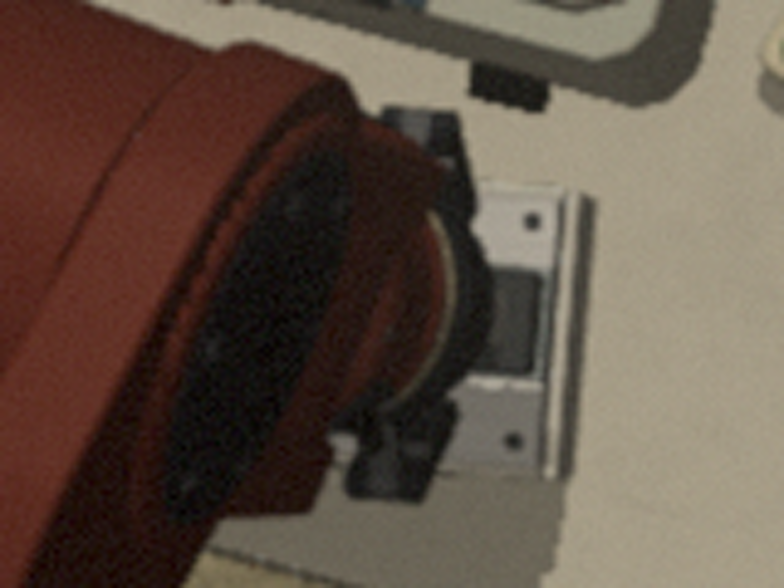

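View pics/w6.png

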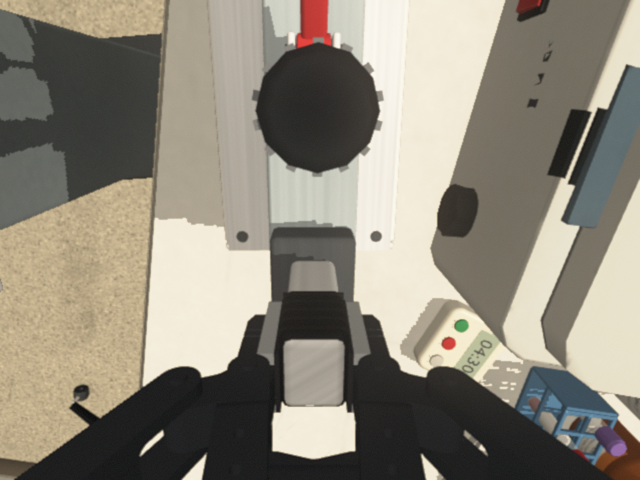

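```bash
python3 - <<'E'
from h import *
w=bot.camera('wrist'); c=bot.camera('top'); s=bot.camera('side')
a=at(w,242,237,.068);b=at(w,376,237,.068); print('wrist screws',a,b,'mid',(a+b)/2)
e=np.array([.0873-.0174*0,0]);u=np.array([np.cos(np.radians(86)),np.sin(np.radians(86))])
print('well by wrist',((a+b)/2)[:2]+.09*u)
print('base foot top corners z', [at(w,*p,.068+.05) for p in((272,230),(355,230))])
T=lambda p,z:at(c,130+(p[0]+.5)/4.9-.5,180+(p[1]+.5)/4.9-.5,z)
z=.186-.0645+.012
print('base end top',T((543,270),z),T((530,374),z), 'z',z)
print('screws top',T((532,221),.068),T((513,441),.068))
S=lambda p,z:at(s,200+(p[0]+.5)/2.7-.5,80+(p[1]+.5)/2.7-.5,z)
print('base end side',S((168,263),z),S((217,256),z),'screws',S((243,301),.068),S((135,324),.068))
print('knob wrist', at(w,318,108,z-.012+.139-.004), 'col', at(w,314,372,z-.012+.1))
E
```

```text
wrist screws [ 0.4058869  -0.09056288  0.068     ] [ 0.49608617 -0.09692093  0.068     ] mid [ 0.45098654 -0.0937419   0.068     ]
well by wrist [ 0.45726462 -0.00396114]
base foot top corners z [array([ 0.43304358, -0.07172535,  0.118     ]), array([ 0.47794833, -0.07489128,  0.118     ])]
base end top [ 0.47492433 -0.11197433  0.1335    ] [ 0.4349981  -0.10771201  0.1335    ] z 0.1335
screws top [ 0.49821906 -0.09631261  0.068     ] [ 0.40825558 -0.09020329  0.068     ]
base end side [ 0.43056409 -0.11820857  0.1335    ] [ 0.46749809 -0.12471982  0.1335    ] screws [ 0.49400149 -0.09877384  0.068     ] [ 0.40491008 -0.09268746  0.068     ]
knob wrist [ 0.46090565 -0.00825596  0.2565    ] col [ 0.45470469 -0.08730241  0.2215    ]
```

Request:
{"fn": "jog_arm", "kwargs": {"rows": "-1 0.02 0.02 -0.01 0;-1 0.08 0.02 -0.01 0;-1 0.14 0.02 -0.01 0;-1 0.19 0.02 -0.01 0;-1 0.22 0.02 -0.01 0;-1 0.235 0.02 -0.01 0;-1 0.235 0.02 -0.01 0"}}

```text
t: 7.08
position: [0.4517, -0.0856, 0.1388]
ee_rot: [0.706, 0.025, 0.707, -0.025]
contact_force: [-0.2, 0.0, -5.3]
grip_width: 0.0211
```

```bash
python3 go.py .452 -.087 .133 -4;python3 - <<'E'
from h import *
cam('side','s7.png',(200,100,320,240),4.2)
w=cam('wrist','w7.png')
E
```

```text
t 7.0833 pos [ 0.4517 -0.0856  0.1388] head -4.0 tilt [-9.e-04  4.e-04 -1.e+00] F [-0.17  0.01 -5.3 ] w 0.0211
shift [ 0.0291 -0.0067  0.0021] turn 0.0 q [-0.35  0.25 -0.47  0.85  0.    1.29]
```

View pics/s7.png

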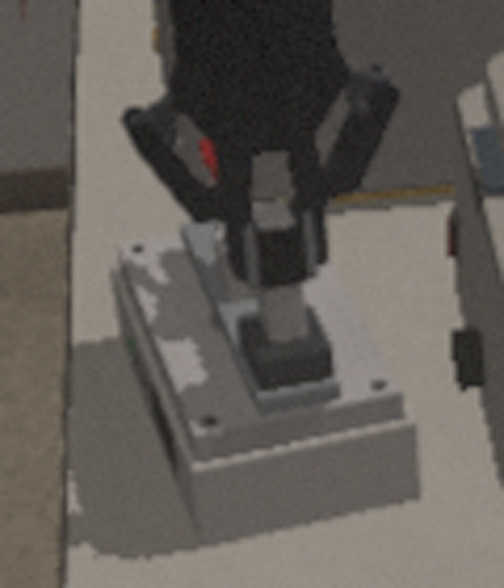

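View pics/w7.png

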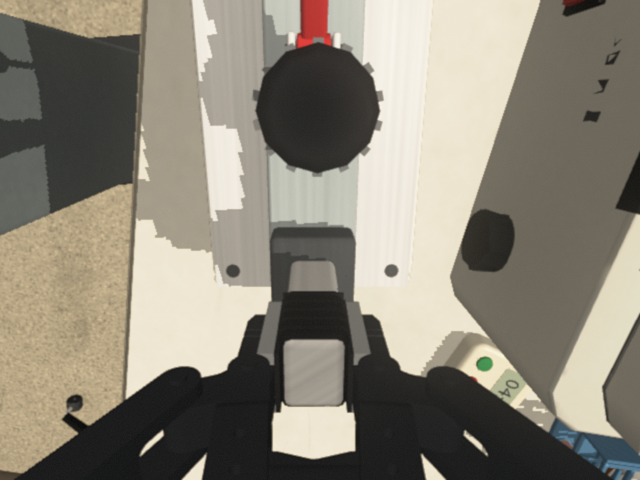

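Request:
{"fn": "jog_arm", "kwargs": {"rows": "-1 0.01 0 0 0;-1 0.02 0 0 0;-1 0.027 0 0 0;-1 0.032 0 0 0;-1 0.032 0 0 0"}}

```text
t: 7.6
position: [0.452, -0.0858, 0.1327]
ee_rot: [0.707, 0.025, 0.707, -0.025]
contact_force: [0.5, -0.8, -6.1]
grip_width: 0.0213
```

```bash
python3 go.py .452 -.087 .132 -4
```

```text
t 7.6 pos [ 0.452  -0.0858  0.1327] head -4.0 tilt [-2.e-04  1.e-04 -1.e+00] F [ 0.54 -0.77 -6.12] w 0.0213
shift [ 0.0037 -0.006   0.0006] turn 0.0 q [-0.35  0.26 -0.48  0.83 -0.    1.29]
```

Not yet in contact (full weight still carried); go down in 1 mm steps.

Request:
{"fn": "jog_arm", "kwargs": {"rows": "-1 0.005 0 0 0;-1 0.005 0 0 0;-1 0.005 0 0 0"}}

```text
t: 7.85
position: [0.4521, -0.0859, 0.1324]
ee_rot: [0.707, 0.025, 0.707, -0.025]
contact_force: [-3.9, -0.4, 5.0]
grip_width: 0.0211
```

Request:
{"fn": "jog_arm", "kwargs": {"rows": "-1 0.005 0 0 0;-1 0.005 0 0 0;-1 0.005 0 0 0"}}

```text
t: 8.1
position: [0.4521, -0.086, 0.1324]
ee_rot: [0.707, 0.024, 0.706, -0.025]
contact_force: [-8.1, 1.4, 20.7]
grip_width: 0.0211
```

Request:
{"fn": "jog_arm", "kwargs": {"rows": "-1 0.005 0 0 0;-1 0.005 0 0 0;-1 0.005 0 0 0"}}

```text
t: 8.35
position: [0.4521, -0.086, 0.1323]
ee_rot: [0.707, 0.024, 0.706, -0.025]
contact_force: [-12.0, 3.3, 33.8]
grip_width: 0.0209
```

Request:
{"fn": "jog_arm", "kwargs": {"rows": "-1 -0.01 0 0 0;-1 -0.01 0 0 0;0.3 -0.01 0 0 0;0.3 -0.01 0 0 0;0.3 -0.01 0 0 0;0.3 -0.01 0 0 0;0.3 -0.01 0 0 0;0.3 -0.01 0 0 0"}}

```text
t: 9.02
position: [0.4522, -0.0858, 0.1319]
ee_rot: [0.707, 0.025, 0.707, -0.025]
contact_force: [0.2, 0.4, -0.3]
grip_width: 0.0557
```

```bash
python3 go.py .452 -.087 .23 -4;python3 - <<'E'
from h import *
cam('side','s8.png',(200,100,320,240),4.2)
w=cam('wrist','w8.png')
E
```

```text
t 9.0167 pos [ 0.4522 -0.0858  0.1319] head -4.0 tilt [ 1.e-04  0.e+00 -1.e+00] F [ 0.16  0.43 -0.33] w 0.0557
shift [-4.907e-01 -5.800e-03 -3.000e-04] turn 0.0 q [-0.35  0.26 -0.48  0.83  0.    1.29]
```

View pics/s8.png

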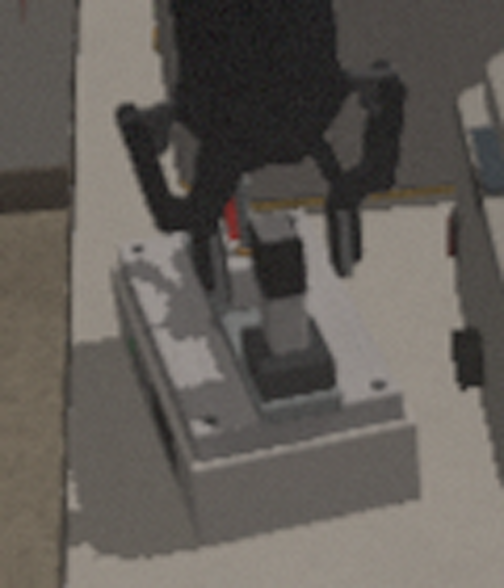

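View pics/w8.png

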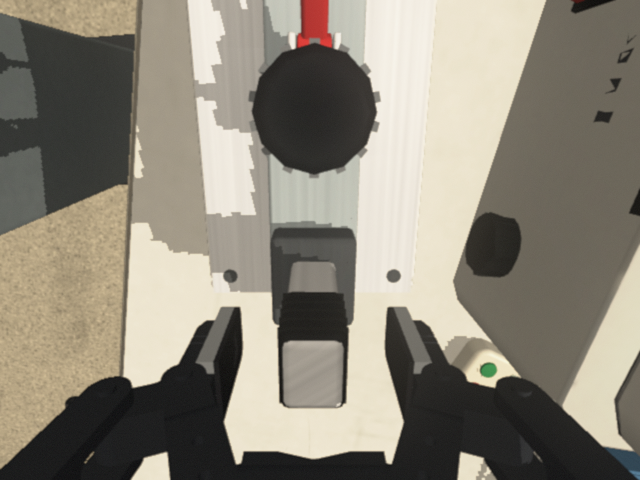

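Request:
{"fn": "jog_arm", "kwargs": {"rows": "0.3 -0.1 0 0 0;0.3 -0.25 0 0 0;0.3 -0.42 0 0 0;-1 -0.55 0 0 0;-1 -0.6 0.1 0 0;-1 -0.6 0.2 0 0;-1 -0.6 0.3 0 0;-1 -0.6 0.3 0 0", "grip_force": 20}}

```text
t: 9.78
position: [0.4563, -0.0236, 0.2522]
ee_rot: [0.707, 0.024, 0.706, -0.024]
contact_force: [-0.1, 0.1, -0.2]
grip_width: -0.0002
```

```bash
python3 go.py .4576 -.0062 .23 -4;python3 - <<'E'
from h import *
w=cam('wrist','w9.png'); c=cam('side','s9.png',(200,80,320,240),3.7)
for z in(.195,.2,.207):print(proj(w,(.4576,-.0062,z)),proj(w,(.452,-.086,.168)))
E
```

```text
t 9.7833 pos [ 0.4563 -0.0236  0.2522] head -3.89 tilt [ 6.e-04  1.e-03 -1.e+00] F [-0.13  0.06 -0.24] w -0.0002
shift [0.1113 0.0873 0.0007] turn 0.0003 q [-0.21  0.15 -0.28  1.14  0.    1.43]
[[312.83497499 236.77761664]] [[312.65118906 341.67722172]]
[[312.82139974 239.89367483]] [[312.65118906 341.67722172]]
[[312.80131167 244.50468047]] [[312.65118906 341.67722172]]
```

View pics/w9.png

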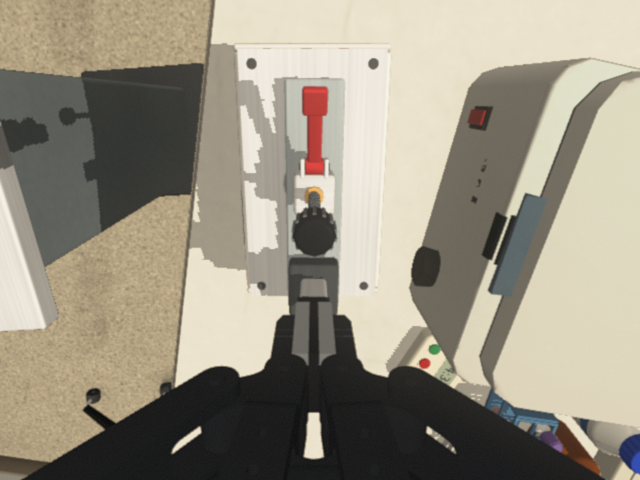

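View pics/s9.png

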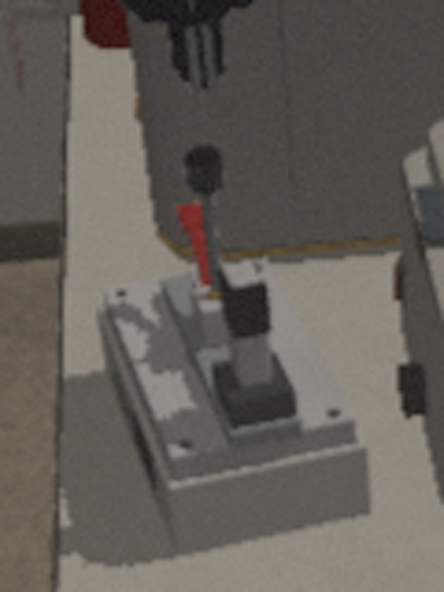

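```bash
python3 - <<'E'
from h import *
w=bot.camera('wrist')
sc=[at(w,*p,.068) for p in((252,63),(373,63),(364,286),(262,286))]
print('well wrist',np.mean(sc,0), sc[0]-sc[3])
f=[at(w,*p,.08) for p in((286,80),(344,80))]; m=np.mean(f,0); u=np.array([np.cos(np.radians(86)),np.sin(np.radians(86)),0])
print('base end',m,'-> probe',m-.08*u, 'dir', f[1]-f[0])
for z in(.195,.2,.207): print('knob',at(w,314,230,z))
print('col',at(w,313,342,.168))
E
```

```text
well wrist [ 0.45741017 -0.00573071  0.068     ] [0.01224829 0.18039427 0.        ]
base end [0.46438506 0.07214577 0.08      ] -> probe [ 0.45880454 -0.00765935  0.08      ] dir [ 0.04163067 -0.00283785  0.        ]
knob [ 0.45838396 -0.00452432  0.195     ]
knob [ 0.45848592 -0.00295339  0.2       ]
knob [ 0.45862866 -0.00075408  0.207     ]
col [ 0.45210744 -0.08818182  0.168     ]
```

Request:
{"fn": "jog_arm", "kwargs": {"rows": "-1 0 0.04 0 0;-1 0.05 0.087 0.001 0;-1 0.1 0.087 0.001 0;-1 0.15 0.087 0.001 0;-1 0.17 0.087 0.001 0;-1 0.17 0.087 0.001 0"}}

```text
t: 10.43
position: [0.4571, -0.0087, 0.2171]
ee_rot: [0.706, 0.025, 0.707, -0.025]
contact_force: [0.4, -0.2, 0.6]
grip_width: -0.0
```

```bash
python3 go.py .458 -.0062 .2 -4;python3 - <<'E'
from h import *
c=cam('side','s10.png',(200,80,320,240),3.7)
E
```

```text
t 10.4333 pos [ 0.4571 -0.0087  0.2171] head -4.04 tilt [-1.7e-03  3.0e-04 -1.0e+00] F [ 0.35 -0.2   0.61] w -0.0
shift [0.0854 0.0128 0.0039] turn -0.0001 q [-0.18  0.17 -0.35  1.05 -0.    1.46]
```

View pics/s10.png

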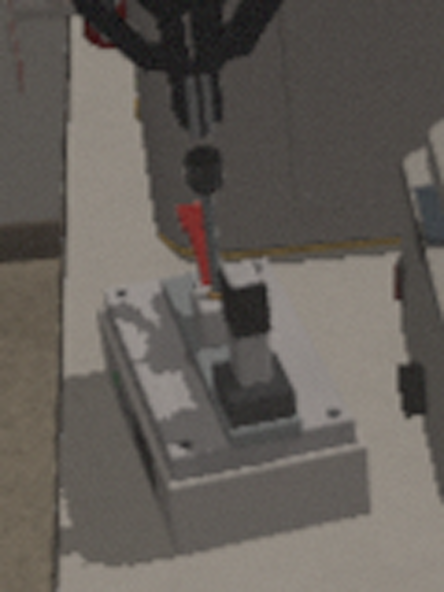

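Request:
{"fn": "jog_arm", "kwargs": {"rows": "-1 0.02 0.012 0.004 0;-1 0.04 0.012 0.004 0;-1 0.06 0.012 0.004 0;-1 0.08 0.012 0.004 0;-1 0.1 0.012 0.004 0;-1 0.12 0.012 0.004 0;-1 0.13 0.012 0.004 0;-1 0.13 0.012 0.004 0"}}

```text
t: 11.15
position: [0.4584, -0.0063, 0.1914]
ee_rot: [0.706, 0.025, 0.707, -0.025]
contact_force: [-0.9, 0.0, -0.2]
grip_width: 0.0001
```

```bash
python3 go.py .458 -.0062 .175 -4;python3 - <<'E'
from h import *
c=cam('side','s11.png',(200,80,320,240),3.7)
E
```

```text
t 11.15 pos [ 0.4584 -0.0063  0.1914] head -4.0 tilt [-6.e-04  1.e-04 -1.e+00] F [-0.88  0.04 -0.21] w 0.0001
shift [ 0.0822  0.0003 -0.0019] turn -0.0 q [-0.17  0.19 -0.39  0.99 -0.    1.47]
```

View pics/s11.png

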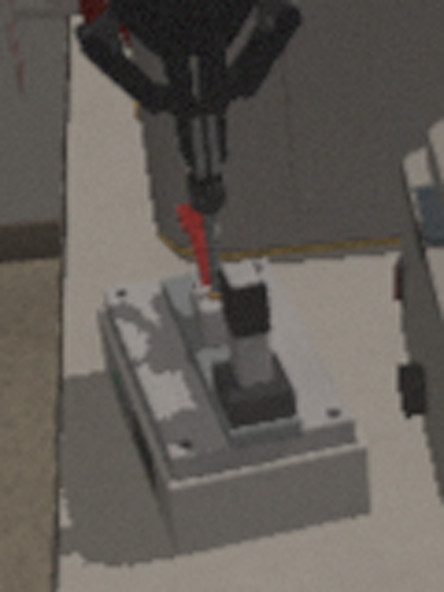

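Request:
{"fn": "jog_arm", "kwargs": {"rows": "-1 0.01 0 0 0;-1 0.02 0 0 0;-1 0.03 0 0 0;-1 0.04 0 0 0;-1 0.05 0 0 0;-1 0.06 0 0 0;-1 0.07 0 0 0;-1 0.07 0 0 0"}}

```text
t: 11.87
position: [0.4585, -0.0063, 0.1775]
ee_rot: [0.707, 0.025, 0.707, -0.025]
contact_force: [-0.3, 0.3, 0.2]
grip_width: -0.0
```

```bash
python3 go.py .458 -.0062 .165 -4;python3 - <<'E'
from h import *
c=cam('side','s12.png',(200,80,320,240),3.7)
E
```

```text
t 11.8667 pos [ 0.4585 -0.0063  0.1775] head -4.0 tilt [-3.e-04  1.e-04 -1.e+00] F [-0.26  0.26  0.15] w -0.0
shift [ 0.0625  0.0002 -0.0026] turn 0.0 q [-0.17  0.21 -0.42  0.95  0.    1.47]
```

View pics/s12.png

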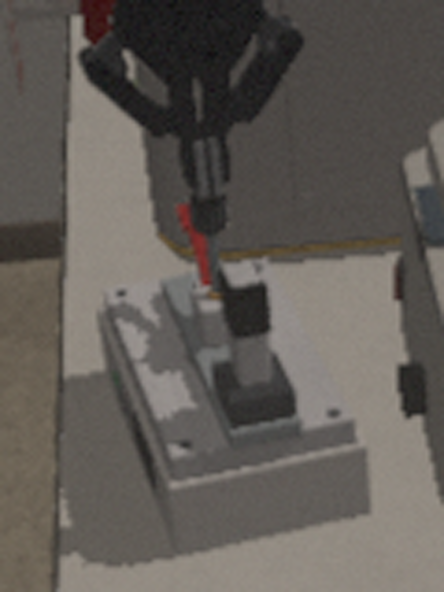

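Request:
{"fn": "jog_arm", "kwargs": {"rows": "-1 0.01 0 0 0;-1 0.02 0 0 0;-1 0.03 0 0 0;-1 0.04 0 0 0;-1 0.05 0 0 0;-1 0.055 0 0 0"}}

```text
t: 12.42
position: [0.4587, -0.0063, 0.1666]
ee_rot: [0.707, 0.025, 0.707, -0.025]
contact_force: [-0.7, 0.2, 1.2]
grip_width: -0.0002
```

Request:
{"fn": "jog_arm", "kwargs": {"rows": "-1 0.005 0 0 0;-1 0.01 0 0 0;-1 0.015 0 0 0"}}

```text
t: 12.67
position: [0.4587, -0.0063, 0.1639]
ee_rot: [0.707, 0.025, 0.707, -0.025]
contact_force: [-0.4, -0.5, 1.8]
grip_width: -0.0003
```

Request:
{"fn": "jog_arm", "kwargs": {"rows": "-1 0.005 0 0 0;-1 0.01 0 0 0;-1 0.015 0 0 0"}}

```text
t: 12.92
position: [0.4598, -0.0064, 0.1622]
ee_rot: [0.708, 0.025, 0.706, -0.025]
contact_force: [-1.8, 1.3, 23.9]
grip_width: 0.0002
```

Request:
{"fn": "jog_arm", "kwargs": {"rows": "-1 0 0 0 0;-1 -0.005 0 0 0;-1 -0.01 0 0 0;-1 -0.03 0 0 0;-1 -0.08 0 0 0;-1 -0.2 0 0 0;-1 -0.35 0 0 0;-1 -0.35 0 0 0"}}

```text
t: 13.58
position: [0.4608, -0.0066, 0.2354]
ee_rot: [0.709, 0.024, 0.705, -0.025]
contact_force: [0.4, -0.5, 1.0]
grip_width: -0.0006
```

```bash
python3 go.py .458 -.0062 .165 -4;python3 - <<'E'
from h import *
c=cam('side','s13.png',(200,80,320,240),3.7); w=cam('wrist','w13.png'); t=cam('top')
# depth from initial top image: expected left/right extremes of bottom disc
th=np.linspace(0,2*np.pi,200); W=at(t,130+373.5/6-.5,195+292.5/6-.5,.068)
for d in(.03,.035,.04,.045,.05):
    p=proj(t,np.c_[W[0]+.023*np.cos(th),W[1]+.023*np.sin(th),np.full(200,.068-d)])
    print(d,'left',(p[:,0].min()-129.5)*6-.5,'bottom',(p[:,1].max()-194.5)*6-.5)
E
```

```text
t 13.5833 pos [ 0.4608 -0.0066  0.2354] head -3.99 tilt [ 0.006 -0.001 -1.   ] F [ 0.39 -0.46  0.99] w -0.0006
shift [ 0.3517  0.0014 -0.0162] turn 0.0 q [-0.17  0.16 -0.31  1.09  0.    1.47]
0.03 left 328.33802184631327 bottom 362.0812132636105
0.035 left 332.25226043969434 bottom 362.26382513967224
0.04 left 336.1309230944748 bottom 362.44477544349047
0.045 left 339.97449263320846 bottom 362.6240867501491
0.05 left 343.7833426211935 bottom 362.801781227618
```

View pics/s13.png

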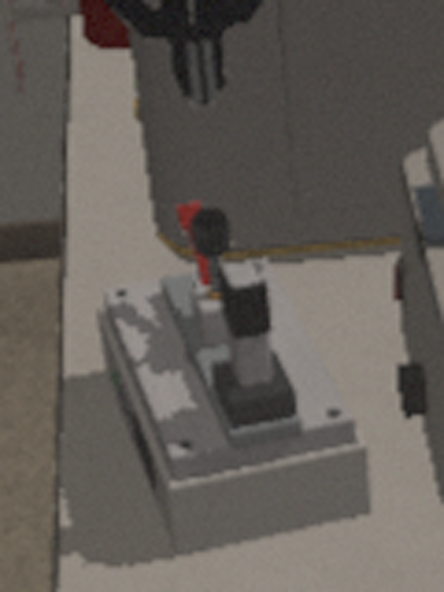

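View pics/w13.png

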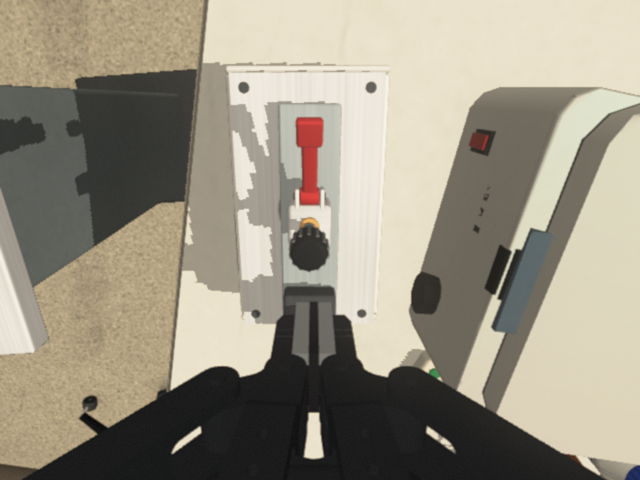

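```bash
python3 - <<'E'
from h import *
w=bot.camera('wrist'); s,Rm=obs(); o,_=ray(w,320,240); print('cam in tool frame',Rm.T@(o-s['position']), o)
sd=bot.camera('side')
for z in(.14,.145,.15,.155,.16,.183,.19): 
    p=proj(sd,(.4545,-.0095,z))[0]; print(z,(p[0]-199.5)*3.7-.5,(p[1]-79.5)*3.7-.5)
# lever pad & base in wrist image
print('base far end',at(w,310,103,.08),'lever pad', at(w,310,131,.131),'knob top',at(w,309,248,.162), 'screws', np.mean([at(w,*p,.068) for p in((243,87),(371,87),(361,314),(256,314))],0))
E
```

```text
cam in tool frame [-0.14331502  0.08400565  0.00074072] [0.46488243 0.07750557 0.37348355]
0.14 210.7749917168855 250.23965790597583
0.145 209.91495148215097 242.80087261513117
0.15 209.0500180460551 235.31976433422133
0.155 208.1801495296383 227.79597083764602
0.16 207.3053035746731 220.229125754453
0.183 203.21567606424023 184.8565237051694
0.19 201.9492674290027 173.90291764404134
base far end [0.46228183 0.07618695 0.08      ] lever pad [0.46162994 0.06116145 0.131     ] knob top [0.45698256 0.00092278 0.162     ] screws [ 0.45478059 -0.00263531  0.068     ]
```

```bash
python3 - <<'E'
from h import *
t=bot.camera('top')
for p in((150,160),(175,172),(200,182),(240,193)): print(p,np.round(at(t,*p,.17),3))
print('analyser corner',[np.round(at(t,*p,.4),3) for p in((105,215),(152,60))],np.round(at(t,85,230,.05),3),np.round(at(t,105,225,.05),3))
cv2.imwrite('pics/t14.png',cv2.resize(t['img'][100:300,60:300,::-1],None,fx=3.2,fy=3.2))
E
```

```text
(150, 160) [0.608 0.05  0.17 ]
(175, 172) [0.587 0.003 0.17 ]
(200, 182) [ 0.569 -0.043  0.17 ]
(240, 193) [ 0.549 -0.116  0.17 ]
analyser corner [array([0.487, 0.031, 0.4  ]), array([ 0.706, -0.028,  0.4  ])] [0.486 0.219 0.05 ] [0.496 0.178 0.05 ]
```

View pics/t14.png

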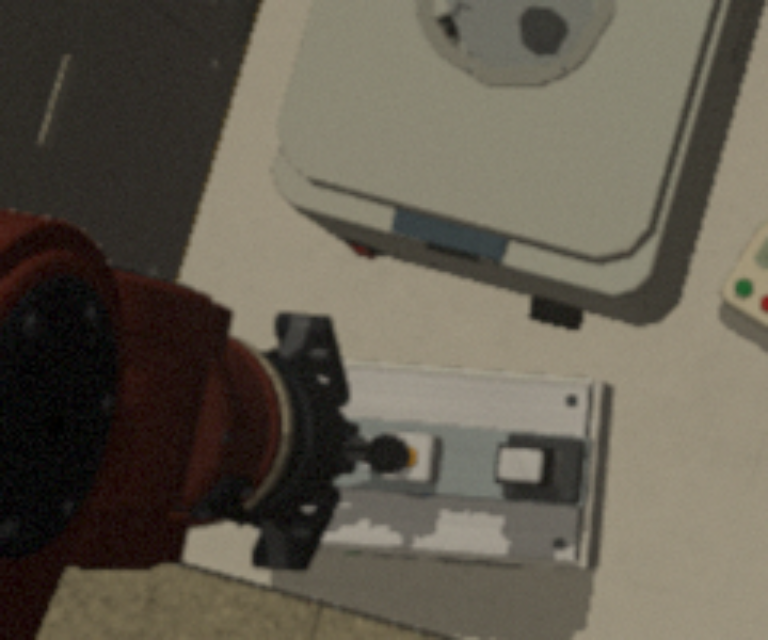

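Request:
{"fn": "jog_arm", "kwargs": {"rows": "-1 0 0 0 -0.02;-1 0 0 0 -0.04;-1 0 0 0 -0.06;-1 0 0 0 -0.08;-1 0 0 0 -0.1;-1 0 0 0 -0.12;-1 0 0 0 -0.14;-1 0 0 0 -0.15"}}

```text
t: 14.55
position: [0.4581, -0.0062, 0.23]
ee_rot: [0.639, -0.301, 0.64, 0.301]
contact_force: [0.3, -1.1, -0.3]
grip_width: 0.0002
```

Request:
{"fn": "jog_arm", "kwargs": {"rows": "-1 0 0 0 -0.02;-1 0 0 0 -0.04;-1 0 0 0 -0.06;-1 0 0 0 -0.08;-1 0 0 0 -0.1;-1 0 0 0 -0.12;-1 0 0 0 -0.14;-1 0 0 0 -0.15"}}

```text
t: 15.22
position: [0.458, -0.0062, 0.23]
ee_rot: [0.433, -0.558, 0.434, 0.559]
contact_force: [-0.6, -0.1, -0.1]
grip_width: -0.0
```

Request:
{"fn": "jog_arm", "kwargs": {"rows": "-1 0 0 0 -0.02;-1 0 0 0 -0.04;-1 0 0 0 -0.06;-1 0 0 0 -0.08;-1 0 0 0 -0.1;-1 0 0 0 -0.12;-1 0 0 0 -0.14;-1 0 0 0 -0.15"}}

```text
t: 15.88
position: [0.4581, -0.0062, 0.23]
ee_rot: [0.133, -0.694, 0.133, 0.695]
contact_force: [-0.2, 0.3, 0.3]
grip_width: -0.0001
```

```bash
python3 go.py .463 .061 .2 176
```

```text
t 15.8833 pos [ 0.4581 -0.0062  0.23  ] head 158.4 tilt [-1.7e-03  3.0e-04 -1.0e+00] F [-0.19  0.27  0.34] w -0.0001
shift [ 0.1502 -0.3216  0.1006] turn -0.0489 q [-0.17  0.17 -0.32  1.09  0.   -1.37]
```

Request:
{"fn": "jog_arm", "kwargs": {"rows": "-1 0 -0.03 0.01 -0.015;-1 0 -0.09 0.03 -0.03;-1 0.05 -0.17 0.05 -0.045;-1 0.1 -0.25 0.08 -0.049;-1 0.13 -0.3 0.1 -0.049;-1 0.15 -0.322 0.1 -0.049;-1 0.15 -0.322 0.1 -0.049;-1 0.15 -0.322 0.1 -0.049"}}

```text
t: 16.55
position: [0.4641, 0.0607, 0.2007]
ee_rot: [0.027, -0.706, 0.027, 0.707]
contact_force: [0.1, -0.1, -0.5]
grip_width: 0.0
```

```bash
python3 go.py .463 .061 .145 176; python3 - <<'E'
from h import *
c=cam('side','s15.png',(200,80,320,240),3.7); w=cam('wrist','w15.png');t=cam('top','t15.png',(60,100,300,300),3.2)
print(proj(w,(.463,.061,.132)),proj(w,(.458,-.006,.162)))
E
```

```text
t 16.55 pos [0.4641 0.0607 0.2007] head 175.62 tilt [-6.e-04 -3.e-04 -1.e+00] F [ 0.15 -0.05 -0.48] w 0.0
shift [ 0.2787 -0.0014  0.0056] turn -0.0011 q [-0.03  0.2  -0.35  1.01 -0.   -1.52]
[[316.40743764 256.96716875]] [[316.99270519 137.60613078]]
```

View pics/s15.png

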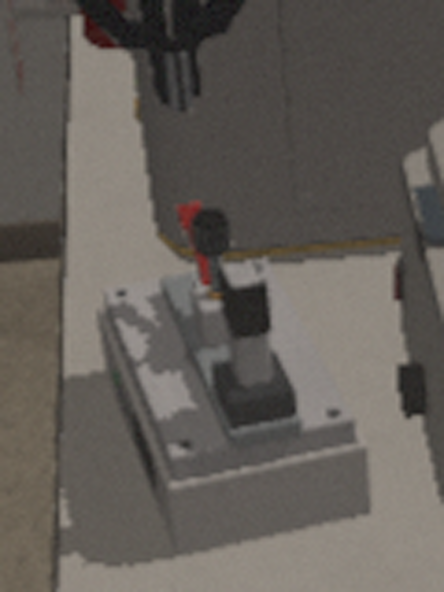

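View pics/w15.png

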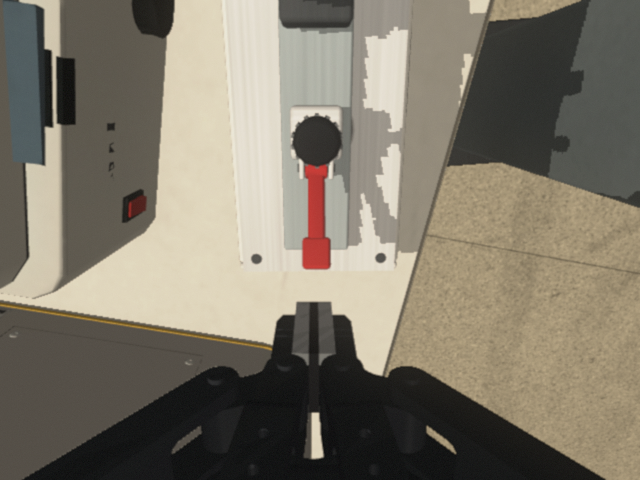

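Request:
{"fn": "jog_arm", "kwargs": {"rows": "-1 0.03 0 0.003 0;-1 0.09 0 0.003 0;-1 0.15 0 0.003 0;-1 0.21 0 0.003 0;-1 0.26 0 0.003 0;-1 0.29 0 0.003 0;-1 0.3 0 0.003 0;-1 0.3 0 0.003 0"}}

```text
t: 17.37
position: [0.4634, 0.0608, 0.1406]
ee_rot: [0.027, -0.706, 0.027, 0.707]
contact_force: [0.6, 0.2, 0.8]
grip_width: 0.0
```

Request:
{"fn": "jog_arm", "kwargs": {"rows": "-1 0.012 0 0 0;-1 0.024 0 0 0;-1 0.036 0 0 0;-1 0.048 0 0 0;-1 0.06 0 0 0;-1 0.072 0 0 0;-1 0.084 0 0 0;-1 0.084 0 0 0"}}

```text
t: 18.03
position: [0.4633, 0.0608, 0.1236]
ee_rot: [0.027, -0.706, 0.027, 0.707]
contact_force: [-0.4, 0.8, -0.1]
grip_width: 0.0002
```

```bash
python3 go.py .463 .061 .105 176; python3 - <<'E'
from h import *
c=cam('side','s16.png',(200,80,320,240),3.7); w=cam('wrist','w16.png')
E
```

```text
t 18.0333 pos [0.4633 0.0608 0.1236] head 175.64 tilt [-7.e-04 -3.e-04 -1.e+00] F [-0.36  0.81 -0.08] w 0.0002
shift [ 0.0931 -0.0008  0.0016] turn -0.001 q [-0.03  0.28 -0.48  0.82 -0.   -1.52]
```

View pics/w16.png

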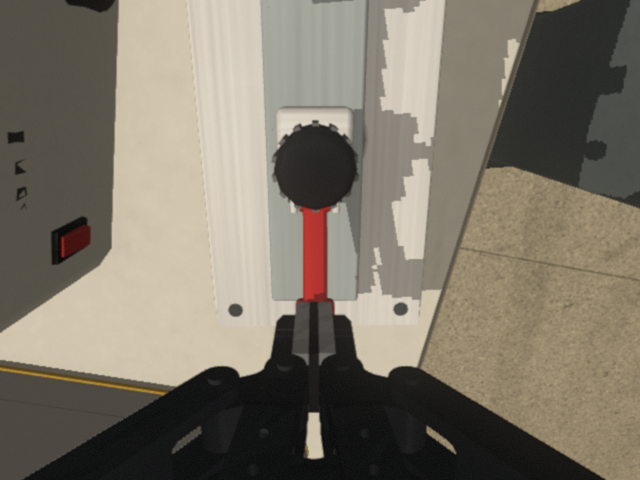

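Request:
{"fn": "jog_arm", "kwargs": {"rows": "-1 0.01 0 0 0;-1 0.02 0 0 0;-1 0.03 0 0 0;-1 0.04 0 0 0;-1 0.05 0 0 0;-1 0.06 0 0 0;-1 0.07 0 0 0;-1 0.08 0 0 0"}}

```text
t: 18.8
position: [0.4636, 0.061, 0.1079]
ee_rot: [0.027, -0.707, 0.027, 0.707]
contact_force: [0.2, 1.0, 0.1]
grip_width: -0.0002
```

Request:
{"fn": "jog_arm", "kwargs": {"rows": "-1 0.005 0 0 0;-1 0.01 0 0 0;-1 0.01 0 0 0"}}

```text
t: 19.05
position: [0.4635, 0.0609, 0.1059]
ee_rot: [0.027, -0.706, 0.027, 0.707]
contact_force: [-0.5, -0.4, 0.5]
grip_width: -0.0002
```

Request:
{"fn": "jog_arm", "kwargs": {"rows": "-1 0.005 0 0 0;-1 0.005 0 0 0;-1 0.005 0 0 0"}}

```text
t: 19.3
position: [0.4636, 0.0609, 0.1053]
ee_rot: [-0.027, 0.707, -0.027, -0.707]
contact_force: [-0.8, 0.3, 4.2]
grip_width: 0.0003
```

Request:
{"fn": "jog_arm", "kwargs": {"rows": "-1 0.005 0 0 0;-1 0.005 0 0 0;-1 0.005 0 0 0"}}

```text
t: 19.55
position: [0.4637, 0.0609, 0.1048]
ee_rot: [-0.027, 0.707, -0.027, -0.706]
contact_force: [-3.7, -0.2, 12.5]
grip_width: -0.0001
```

Request:
{"fn": "jog_arm", "kwargs": {"rows": "-1 0 0 0 0;-1 -0.01 0 0 0;-1 -0.05 0 0 0;-1 -0.15 0 0 0;-1 -0.3 0 0 0;-1 -0.45 0 0 0;-1 -0.5 0 0 0;-1 -0.5 0 0 0"}}

```text
t: 20.22
position: [0.4654, 0.0609, 0.2072]
ee_rot: [-0.027, 0.708, -0.027, -0.705]
contact_force: [0.7, -0.5, -0.4]
grip_width: -0.0007
```

```bash
python3 go.py .463 .061 .25 176; python3 - <<'E'
from h import *
c=cam('side','s17.png',(200,80,320,240),3.7); w=cam('wrist','w17.png')
E
```

```text
t 20.2167 pos [0.4654 0.0609 0.2072] head 175.64 tilt [ 5.1e-03 -3.0e-04 -1.0e+00] F [ 0.71 -0.48 -0.43] w -0.0007
shift [-2.142e-01  2.000e-04  1.080e-02] turn -0.001 q [-0.03  0.2  -0.34  1.02 -0.   -1.52]
```

View pics/w17.png

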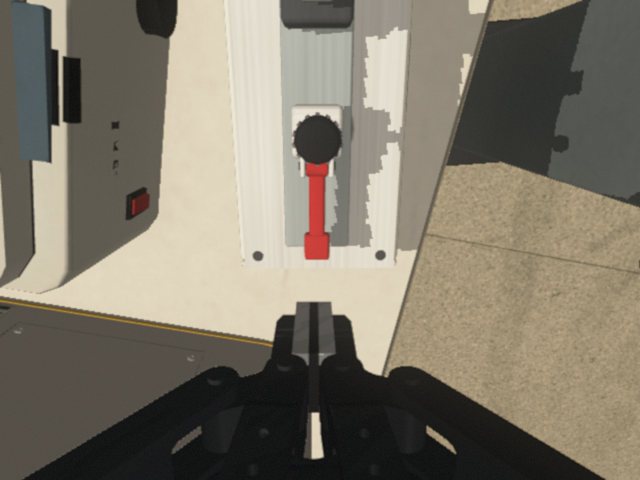

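View pics/s17.png

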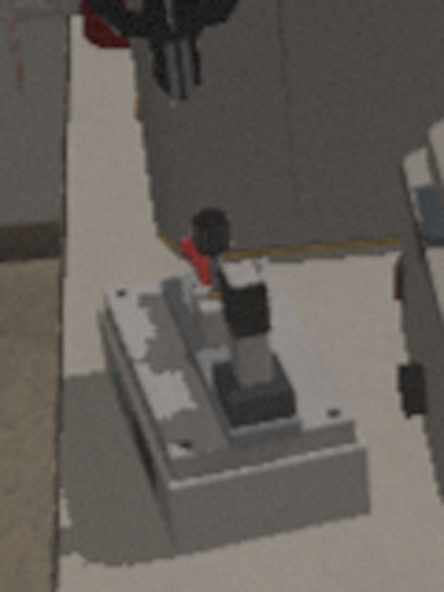

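```bash
python3 - <<'E'
from h import *
w=bot.camera('wrist'); u=np.array([np.cos(np.radians(86)),np.sin(np.radians(86))])
P=np.array([.4583,-.006])
for a in(0,.084,.2,.524):
    e=P+u*(.02+.06*np.cos(a)); b=P+u*(.02+.044*np.cos(a))
    print(a,'tip',proj(w,(*e,.102+.06*np.sin(a)))[0],'pad inner',proj(w,(*b,.102+.044*np.sin(a)+.0035))[0])
print('base end',proj(w,(*(P+.08*u),.08)),'knob',proj(w,(*P,.162)))
s=bot.observe(); print(s['t'],np.abs(s['qvel']).max(),s['contact_force'])
bot.close_job()
E
```

```text
0 tip [315.10741772 256.2466662 ] pad inner [315.01042521 234.29367569]
0.084 tip [315.13973086 258.80838616] pad inner [315.03342708 235.91532471]
0.2 tip [315.18069858 261.42283539] pad inner [315.06195338 237.40676904]
0.524 tip [315.26562048 262.0851702 ] pad inner [315.11699748 236.41989166]
base end [[314.97273157 244.82317002]] knob [[314.8324579  136.03682296]]
20.3667 0.012757028071648586 [-1.58396657  0.39393354 -0.47543039]
the job is handed in; nothing more can be done
```

The job was handed in at t ≈ 20.4 s, with the gauge standing on the heater, probe on the well bottom and lever down. Handing in gave no verdict.

- **Placing:** I lifted the gauge by its column and stood it along the heater. By the wrist camera, the probe was about 2 mm from the well's axis (limit 18 mm). I let go and read no force on the tool afterwards.
- **Probe:** I pushed the knob down with the shut fingers until the force jumped from about 2 N to 24 N, with the knob top at z ≈ 162 mm. That puts the well depth at about **32 mm**. The first top picture gives about 33 mm. The last side view reads the knob about 3 mm higher than that, roughly the calibration error; the knob did not move while I locked the lever.
- **Lever:** I turned the gripper round first so its camera would clear the analyser. I then pressed the lever to its stop: 12.5 N with the fingertips at z = 104.8 mm, where about 105 mm is expected. The wrist view showed the lever level on the gauge's centreline. That view alone cannot tell small angles apart, so "fully down" rests on the height and the force.
- **End state:** The arm stands clear, with the fingertips at about 207 mm. I touched no other object on the bench; I did not measure them again before handing in.
- **Disagreements:** The top and side cameras differ by about 4 mm. I used shifts measured within one camera, and the wrist camera where it could see. I did not measure the gauge's tilt as a number; it looked flat in the pictures.

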